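# Lift a glass negative with a plate lifter and send it off on its sled

## Robot

A 6-joint arm with a two-finger parallel gripper is mounted at the origin on the work surface. World frame = base frame: x ahead of the robot, y to its left, z up, the work surface at z = 0. Lengths are in mm, angles in rad, forces in N, time in s.
With the tool pointing down it reaches from about 225 to 725 mm from the base axis. Payload 3.1 kg.
Tool frame: the origin (TCP) lies at the very end of the fingers, on their centre line; the grasp point (between the pads) lies 19 mm behind it; z points along the fingers, y is the line along which they close (so a half turn about z gives the same grasp; the last joint's range is limited). The gripper opens to 85 mm and grips with 20 to 120 N. Pads are 22 mm wide; open, the fingers measure 114 mm over their backs; the gripper's body (76 mm by 85 mm) begins 54 mm behind the grasp point. The pads swing forward as they close: fully open they stand 13 mm farther back than shut.
Start: joints at [-1.442, 0.048, 0.099, 1.622, 0, 1.443], TCP at [133.328, -507.78, 231.312] pointing down, gripper open.
Joint ranges: [-2.91, 2.91], [-0.99, 1.94], [-1.21, 1.42], [-2.12, 2.29], [-1.49, 1.47], [-3.14, 3.14]. Speed limits (rad/s): [2.79, 2.79, 3.14, 3.14, 3.14, 3.14].

## Interface

Orientations are given as a rotation vector (axis times angle).
In Python, from plant import manip gives the robot as it stands.
- The arm moves only by the shell command python3 -m inch 'ROWS' [OPENING] [FORCE]. ROWS is JSON, a list of rows, each a list of 2 entries, a list of its own where there are three numbers: the shift along the world's x, y, z in mm, then the turn, a rotation vector about the world's x, y, z in degrees. In form: [[[x, y, z], [rx, ry, rz]], ...]. A call has 1 to 12 rows; each row is the pose to reach, as a shift and turn from the pose commanded when the call began; what a row does not reach only later rows make up. A row lasts 1/10 s, in which the tool goes at most 50 mm and 8.59 degrees, less where a joint would pass 70% of its speed; a pose out of reach is approached as far as the arm can. A call with a gripper value outside its range is refused whole. OPENING is the finger opening in mm, from 0 to 85.4, set as the call begins (- or left out, the last holds). The fingers move at their own pace and stop on an object; FORCE is the grip in N (left out, the last holds). Time passes only in rows, so rows that repeat a pose let the fingers close. It gives the time, the measured TCP pose, the force, the opening and the grip force at its end, in the units of the state.
- manip.read_state(): the state, without advancing time (a new reading comes with each control period).
- manip.camera(name): name is "scene" or "top" or "wrist"; returns the picture (400x640x3 uint8, red, green, blue); there is no depth.
- manip.camera_info(name): a dict with "intrinsics" (3x3 intrinsics, pixels), "world_to_cam" (4x4, takes a point from world to camera coordinates); the wrist camera has in their place "T_tool_cam" (4x4, takes a point from camera to tool coordinates, whose origin is the TCP and whose axes are the flange's). Camera axes: x right, y down, z forward; pixel columns grow to the right and rows downward; lengths in mm; the calibration is good to about 2 mm. A picture is of the moment at which its call begins: read the wrist's pose just before it. camera_info takes no time and is no camera call.
- manip.job_done(): hands the job in; it is judged then, once.
The state is a dict: "time": time; "joints": joint angles; "joint_velocities": joint speeds; "joint_torque": joint torques, N m; "eef_pos": TCP position; "tcp_rot": TCP orientation; "ft_force": force on the tool from outside, world axes, zero at the start; "wrist_torque": the same for the moment, N m; "finger_gap": finger opening in mm; "finger_force": force on a finger pad.
Only numpy, scipy, OpenCV 4.12 (cv2) and the standard library are available. Lean on these libraries where they do the work, as an engineer would, in place of code of your own. Each camera call takes 0.05 s, during which the arm holds its last target. There are 200 camera calls.

## Task

Slide the flat plate lifter under the dark glass negative on the white rack, lift the negative clear and set it down squarely in the bed of the metal sled without letting it drop; never touch the glass with the fingers. Take the lifter out and lay it flat on the bench out of the way, and then slide the sled by its upright grip along the bench, without lifting it, until it stands inside and square to the black outline, with the negative still in its bed. Leave the loupe, jar, steel weight and brush where they are.

Things in the scene. Friction and masses are not known exactly. Their poses are not given: they have to be found in the camera images.
- plate: dark glass negative (loose, 0.09 to 0.18 kg): flat plate 90 (x) x 130 (y) x 4 mm thick. Origin: centre of its underside; z up. It starts in the bed of the rack, its underside 24 mm above the bench, its axes about those of the rack.
- rack: white plastic rack, fixed, left or right of the sled: base 126 (x) x 164 (y) x 6 mm. Origin: centre of its underside; front (-x) roughly to the robot. Bed: two runners along x, 14 wide, at y = +-54, tops at z = 24, carry the plate; between them a tunnel 94 wide, z 6 to 24, open at -x. Far stop from x = 55 (two pieces, |y| 42 to 82) and side guides from |y| = 75, tops at z = 32.
- sled: aluminium sled (loose, 0.5 to 0.75 kg) on the bench: base x -63 to 63, y -85 to 115, 6 mm thick, with the same bed as the rack (runner tops z = 24, same tunnel, stop and guides). Origin: underside, below the middle of the bed; front (-x) roughly to the robot. The plate sits right with its origin at x = 0, y = 0, z = 24. Upright grip 60 (x) x 14 (y) x 70 high at x = -30, y = 105.
- sled_grip (a point): where to grip the sled's upright grip: 55 mm above the sled's underside, at the middle of the grip; fingers close along the sled's y (14 mm thick), from above.
- lifter: plate lifter, a spatula (loose, 0.22 kg), flat on the bench before the robot: steel blade 60 wide (y), 3 thick, x = -90 to +50 (tip); an upright strip at x = -78 (36 wide) bears a black handle bar 24 x 24, x = -155 to -65, centred at z = 70. Origin: blade underside; when it is under the plate's origin, the tip is 5 mm beyond the plate's far edge and the upright 30 mm before its front edge.
- lifter_grip (a point): middle of the lifter's handle bar (x = -110, z = 70 of the lifter); gripped from above, fingers close along the lifter's y (24 mm wide).
- mark: black outline painted on the bench, a rectangle 176 x 246 mm of 6 mm lines (flat, nothing to hit): centre lines at x = +-85, y = -105 and y = 135 of its own frame. The sled stands right when its origin and axes coincide with those of this outline (about 19 mm free all round).
- loupe: black stand magnifier, 60 mm across, 55 high, left near part of the bench. Bystander: leave alone. Origin: on its underside.
- jar: amber jar with steel cap, 66 mm across, 100 high, right near part of the bench. Bystander: leave alone. Origin: on its underside.
- weight: dark steel cylinder, 56 mm across, 45 high, left side of the bench. Bystander: leave alone. Origin: on its underside.
- brush: brush lying on the right side of the bench, about along x. Bystander: leave alone. Origin: on its underside.
Things that resemble listed ones, but are neither listed nor needed, are in the scene too. Leave any purple look-alike of the sled alone.

How it is judged (in metres and radians):
On the way, in this order (a step that is already met when the one before it is completed fails the run):
1. the negative is lifted clear of the rack on the lifter (height (world z) of plate above 0.045 m and contact force between plate and lifter above 0.3 N and contact force between plate and the fingers below 0.05 N), for 0.2 s.
2. the negative lies in the sled's bed, off the lifter (x of plate in the frame of sled between -0.02 and 0.015 m and y of plate in the frame of sled between -0.014 and 0.014 m and z of plate in the frame of sled between 0.02 and 0.028 m and angle between the x axis of plate and the x axis of sled, either way round below 0.2 rad and contact force between plate and lifter below 0.05 N), for 0.3 s.
3. the lifter has been taken out and lies flat on the bench, let go (height (world z) of lifter below 0.004 m and angle between lifter's own z axis and vertical below 0.05 rad and contact force between lifter and the fingers below 0.05 N), for 0.2 s.
4. the sled, with the negative, stands in the outline (all of step 2 and x of sled in the frame of mark between -0.02 and 0.02 m and y of sled in the frame of mark between -0.02 and 0.02 m and angle between the x axis of sled and the x axis of mark, either way round below 0.2 rad and height (world z) of sled below 0.004 m), for 0.2 s.
At the end, for the whole second after the job is handed in: Sled on the bench within 20 mm (each axis) and 0.2 rad of the outline's frame; negative in its bed (x -20 to 15, y within 14, z 20 to 28 mm, 0.2 rad), off the lifter; lifter flat on the bench, origin over 120 mm from the outline's, clear of the sled; all at rest (all of step 4 and height (world z) of lifter below 0.004 m and angle between lifter's own z axis and vertical below 0.05 rad and horizontal distance between lifter and mark above 0.12 m and contact force between lifter and sled below 0.05 N and linear speed of each of sled, plate, lifter below 0.01 m/s); the robot touches nothing.
It fails at once if the fingers touch the glass (contact force between plate and the fingers above 0.3 N).
It fails at once if the glass falls free (from more than about 13 mm) (contact force between plate and anything else below 0.02 N and linear speed of plate above 0.5 m/s).
It fails at once if the glass is tipped (angle between plate's own z axis and vertical above 0.4 rad).
It fails at once if the sled is lifted off the bench (height (world z) of sled above 0.01 m).
It fails at once if a bystander is moved by more than 30 mm (distance of any of loupe, jar, weight, brush from where it was at the start of the episode above 0.03 m).
It also fails if it takes over 72 s, if anything falls off the work surface, if the arm or the gripper's body presses on something with over 40 N, if the wrist force passes 120 N, or if a joint passes its speed limit or range.

## Working session

There is one attempt and no reset: what is moved stays moved. The work goes in short steps, Python scripts to look and compute and a shell command to move; the robot and the scene stay as the last step left them, time stands still between calls to the robot, and variables do not carry over. Pictures are saved under pics/ and viewed, at most 10 in all, crops included, and the job is handed in when it is done.

```bash
mkdir -p pics; ls; python3 - <<'E'
from plant import manip
import cv2,numpy as np
s=manip.read_state();print({k:np.round(v,3).tolist() for k,v in s.items()})
for n in("scene","top"):
    im=manip.camera(n);cv2.imwrite(f"pics/{n}0.png",im[:,:,::-1])
    i=manip.camera_info(n);print(n,np.round(i["intrinsics"],2).tolist(),np.round(i["world_to_cam"],4).tolist())
print(np.round(manip.camera_info("wrist")["T_tool_cam"],3).tolist())
E
```

```text
pics
{'time': 0.0, 'joints': [-1.442, 0.049, 0.098, 1.622, -0.0, 1.443], 'joint_velocities': [-0.001, 0.0, -0.0, 0.0, -0.001, -0.001], 'joint_torque': [-0.0, -33.878, 32.001, 0.02, -0.0, 0.0], 'eef_pos': [133.246, -507.168, 230.127], 'tcp_rot': [-3.113, -0.402, 0.0], 'ft_force': [0.849, -0.16, -0.218], 'wrist_torque': [0.027, 0.011, 0.031], 'finger_force': 0.0, 'finger_gap': 85.577}
scene [[459.29, 0.0, 322.45], [0.0, 459.29, 191.02], [0.0, 0.0, 1.0]] [[-0.6449, 0.7641, -0.0151, 282.9937], [0.5683, 0.4662, -0.678, -207.0473], [-0.511, -0.4458, -0.7349, 1562.0955], [0.0, 0.0, 0.0, 1.0]]
top [[500.7, 0.0, 322.32], [0.0, 500.7, 203.13], [0.0, 0.0, 1.0]] [[-0.0191, -0.9998, 0.0022, 23.8539], [-0.9974, 0.0189, -0.0693, 424.1117], [0.0693, -0.0035, -0.9976, 1582.4427], [0.0, 0.0, 0.0, 1.0]]
[[0.0, -0.965, -0.264, 67.834], [1.0, 0.0, 0.001, -0.849], [-0.001, -0.264, 0.965, -142.674], [0.0, 0.0, 0.0, 1.0]]
```

View pics/top0.png

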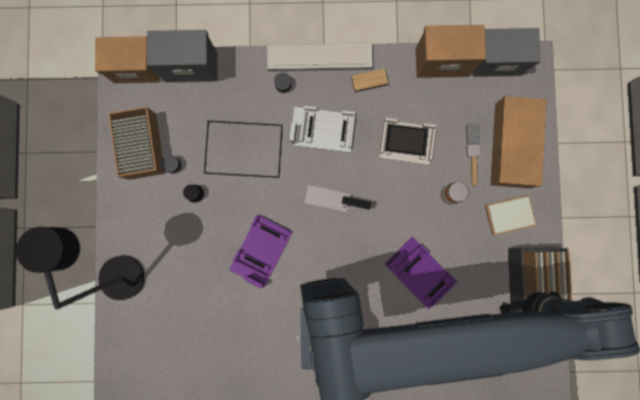

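View pics/scene0.png

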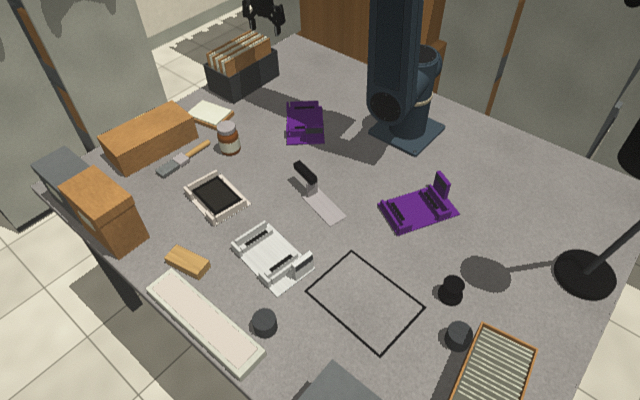

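The top view shows these, by pixel:
- **Sled:** aluminium sled at (323,129), its upright at (298,128). The look-alikes are the purple sleds at (262,250) and (420,272), which I'll leave alone.
- **Rack and negative:** white rack with the dark plate at (408,140).
- **Outline:** (243,149). The similar framed box at (135,142) is not it.
- **Lifter:** blade at (328,197), handle at (358,203). The brush at (474,155) is the look-alike.
- **Small cylinders:** (193,193), (172,164) and (283,83).

I'll check these choices in one enlarged crop.

```bash
python3 - <<'E'
import cv2
im=cv2.imread("pics/top0.png")[90:225,195:445]
im=cv2.resize(im,None,fx=3.2,fy=3.2,interpolation=cv2.INTER_CUBIC)
for u in range(200,445,20):
    cv2.putText(im,str(u),(int((u+.5-195)*3.2),8),0,.3,(0,0,255));cv2.line(im,(int((u+.5-195)*3.2),10),(int((u+.5-195)*3.2),15),(0,0,255))
for v in range(100,225,20):
    cv2.putText(im,str(v),(0,int((v+.5-90)*3.2)),0,.3,(0,0,255));cv2.line(im,(20,int((v+.5-90)*3.2)),(25,int((v+.5-90)*3.2)),(0,0,255))
cv2.imwrite("pics/crop1.png",im)
E
```

```text
(no output)
```

View pics/crop1.png

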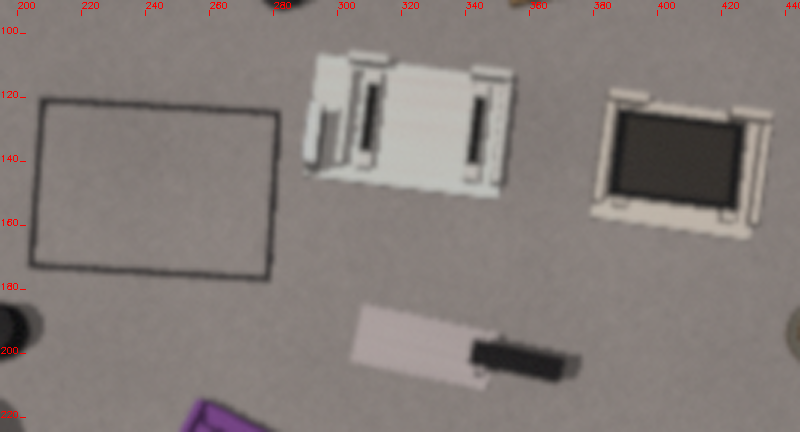

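The crop confirms the choices. The outline corners are at crop (42,101), (278,112), (268,278) and (32,266). The plate corners are at (617,110), (744,122), (735,208) and (608,194). The sled front edge runs from (305,176) to (498,197), and the lifter tip from (362,304) to (350,362). Next I'll fit planar poses to these.

```bash
cat > h.py <<'E'
import numpy as np
from scipy.optimize import least_squares
from plant import manip
def proj(P,K,T):
    c=np.c_[P,np.ones(len(P))]@np.asarray(T).T; c=c[:,:3]@np.asarray(K).T
    return c[:,:2]/c[:,2:]
def world(q,P):
    c,s=np.cos(q[2]),np.sin(q[2]); P=np.asarray(P,float)
    return np.c_[q[0]+c*P[:,0]-s*P[:,1],q[1]+s*P[:,0]+c*P[:,1],P[:,2]]
def fit(P,uv,K,T,q0):
    f=lambda q:(proj(world(q,P),K,T)-uv).ravel()
    r=least_squares(f,q0,x_scale=[100,100,1],loss="soft_l1");return r.x,np.abs(r.fun).reshape(-1,2).max(1)
def wristT(s):
    from scipy.spatial.transform import Rotation as R
    W=np.eye(4);W[:3,:3]=R.from_rotvec(s["tcp_rot"]).as_matrix();W[:3,3]=s["eef_pos"]
    i=manip.camera_info("wrist");return np.array(i["intrinsics"]),np.linalg.inv(W@np.array(i["T_tool_cam"]))
E
python3 - <<'E'
from h import *
i=manip.camera_info("top");K,T=i["intrinsics"],i["world_to_cam"]
c=lambda a:np.array(a)/3.2+[194.5,89.5]
for n,P,a,q in [("mark",[(85,135,0),(85,-105,0),(-85,-105,0),(-85,135,0)],[(42,101),(278,112),(268,278),(32,266)],[600,270,0]),
 ("plate",[(45,65,28),(45,-65,28),(-45,-65,28),(-45,65,28)],[(617,110),(744,122),(735,208),(608,194)],[600,-250,0]),
 ("sled",[(-63,115,6),(-63,-85,6),(63,115,6),(63,-82,32)],[(305,176),(498,197),(317,53),(516,70)],[600,0,0]),
 ("lifter",[(50,-30,3),(50,30,3),(-65,-12,82),(-65,12,82),(-155,12,82),(-155,-12,82),(-90,30,3)],[(362,304),(350,362),(474,340),(470,363),(560,381),(565,356),(488,388)],[400,0,1.5])]:
    x,e=fit(P,c(a),K,T,q);print(n,np.round(x,3),np.degrees(x[2]).round(1),e.round(2))
    if n=="lifter":print("grip",world(x,[(-110,0,70)]).round(1))
E
```

```text
mark [ 6.06762e+02  2.54740e+02 -6.80000e-02] -3.9 [0.14 0.05 0.21 0.22]
plate [ 6.23819e+02 -2.54417e+02 -1.27000e-01] -7.3 [0.91 0.33 0.54 0.53]
sled [ 6.64686e+02 -3.94800e+00 -1.36000e-01] -7.8 [0.41 0.73 0.54 0.9 ]
lifter [445.977  19.666   1.351] 77.4 [0.06 0.14 0.74 0.35 0.43 0.38 0.69]
grip [[422.  -87.7  70. ]]
```

```bash

python3 -m inch '[[[100,140,0],[0,0,8]],[[100,140,0],[0,0,16]],[[100,140,0],[0,0,24]],[[100,140,0],[0,0,32]],[[100,140,0],[0,0,40]],[[100,140,0],[0,0,48]],[[100,140,0],[0,0,57]],[[100,140,0],[0,0,65]],[[100,140,0],[0,0,73]],[[100,140,0],[0,0,81]]]' 60
python3 -m inch '[[[100,140,0],[0,0,8]],[[100,140,0],[0,0,16]],[[100,140,0],[0,0,24]],[[100,140,0],[0,0,32]],[[100,140,0],[0,0,40]],[[100,140,0],[0,0,48]],[[100,140,0],[0,0,57]],[[100,140,0],[0,0,65]],[[100,140,0],[0,0,73]],[[100,140,0],[0,0,81]]]'
python3 -m inch '[[[89,140,0],[0,0,8]],[[89,140,0],[0,0,16]],[[89,140,0],[0,0,24]],[[89,140,0],[0,0,32]],[[89,140,0],[0,0,40]],[[89,140,0],[0,0,48]],[[89,140,0],[0,0,57]],[[89,140,0],[0,0,65]],[[89,140,0],[0,0,73]],[[89,140,0],[0,0,81]],[[89,140,0],[0,0,81]]]'
python3 - <<'E'
from h import *
import cv2
s=manip.read_state();print(np.round(s["joints"],3))
cv2.imwrite("pics/w1.png",manip.camera("wrist")[:,:,::-1])
np.savez("w1.npz",*wristT(s))
E
```

```text
time: 1.1
eef_pos: [233.2, -367.4, 230.7]
tcp_rot: [-2.1, -2.335, -0.001]
ft_force: [0.6, -0.2, -1.3]
finger_gap: 60.7
finger_force: 0.0
time: 2.1
eef_pos: [333.1, -227.5, 230.7]
tcp_rot: [-0.081, -3.14, -0.001]
ft_force: [-0.2, 0.2, -0.1]
finger_gap: 59.8
finger_force: 0.0
time: 3.2
eef_pos: [422.0, -87.6, 230.8]
tcp_rot: [1.97, -2.446, -0.001]
ft_force: [-0.2, -0.2, -0.5]
finger_gap: 60.3
finger_force: 0.0
[-0.361 -0.195 -0.131  1.636  0.    -1.717]
```

View pics/w1.png

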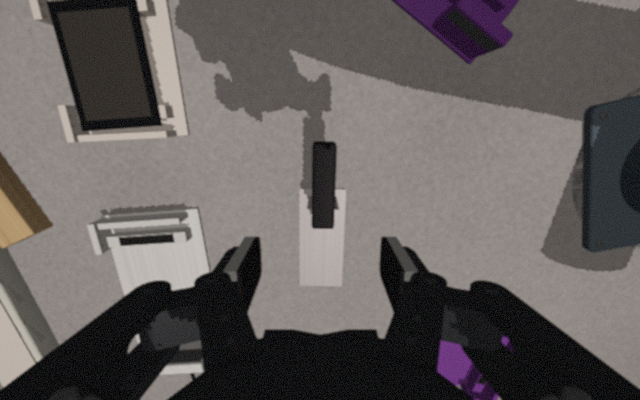

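The wrist view shows the lifter straight below, in line with the jaws: handle top corners (314,142), (336,142), (334,228), (314,228), blade tip corners (300,286) and (342,287). The rack with the negative is at upper left.

```bash
python3 - <<'E'
from h import *
d=np.load("w1.npz");K,T=d["arr_0"],d["arr_1"]
x,e=fit([(50,30,3),(50,-30,3),(-155,12,82),(-155,-12,82),(-65,-12,82),(-65,12,82)],np.array([(300,286),(342,287),(314,142),(336,142),(334,228),(314,228)]),K,T,[446,20,1.35])
print(x,np.degrees(x[2]),e)
x2,e2=fit([(50,-30,3),(50,30,3),(-155,-12,82),(-155,12,82),(-65,12,82),(-65,-12,82)],np.array([(300,286),(342,287),(314,142),(336,142),(334,228),(314,228)]),K,T,[446,20,1.35])
print(x2,np.degrees(x2[2]),e2,world(x2,[(-110,0,70)]))
print(K,proj(np.array([[422,-87.6,230.8],[422,-87.6,51]]),K,T))
E
```

```text
[442.97273959  23.63478006   1.3633808 ] 78.1159658608028 [44.39032951 40.30264757 21.32356793 25.4984778  22.17489967 20.75047134]
[444.41748018  23.30119981   1.33910074] 76.72482056809984 [1.23409062 1.57510524 1.14021594 1.67617167 1.23883469 2.0842997 ] [[419.15838545 -83.7594285   70.        ]]
[[297.28894853   0.         320.1594992 ]
 [  0.         297.28894853 197.64449943]
 [  0.           0.           1.        ]] [[321.26607889 247.07110048]
 [320.66599193 177.96103025]]
```

```bash

python3 -m inch '[[[-2,2,-40],[0,0,-0.5]],[[-2,2,-80],[0,0,-0.5]],[[-2,2,-115],[0,0,-0.5]],[[-2,2,-145],[0,0,-0.5]],[[-2,2,-165],[0,0,-0.5]],[[-2,2,-176],[0,0,-0.5]],[[-2,2,-180],[0,0,-0.5]],[[-2,2,-180],[0,0,-0.5]]]'
python3 -m inch '[[[0,0,0],[0,0,0]],[[0,0,0],[0,0,0]],[[0,0,0],[0,0,0]],[[0,0,0],[0,0,0]],[[0,0,0],[0,0,0]],[[0,0,0],[0,0,0]],[[0,0,0],[0,0,0]],[[0,0,0],[0,0,0]]]' 10 90
```

```text
time: 4.05
eef_pos: [420.4, -85.8, 51.5]
tcp_rot: [-1.959, 2.456, 0.0]
ft_force: [-0.1, 0.4, -0.3]
finger_gap: 60.0
finger_force: 0.0
time: 4.85
eef_pos: [421.3, -86.4, 52.9]
tcp_rot: [-1.959, 2.455, -0.004]
ft_force: [-0.6, -0.9, 5.7]
finger_gap: 22.6
finger_force: 88.6
```

```bash

python3 -m inch '[[[0,0,5],[0,0,0]],[[0,0,20],[0,0,0]],[[0,0,45],[0,0,0]],[[0,-10,70],[0,0,-2]],[[-2,-20,90],[0,0,-6]],[[-4,-32,100],[0,0,-12]],[[-6,-44,100],[0,0,-19]],[[-9,-56,100],[0,0,-27]],[[-12,-68,100],[0,0,-35]],[[-15,-80,100],[0,0,-43]]]'
python3 -m inch '[[[-3,-12,0],[0,0,-8]],[[-6,-24,0],[0,0,-16]],[[-9,-36,0],[0,0,-24]],[[-11,-46,0],[0,0,-31]],[[-13,-53,0],[0,0,-37]],[[-14,-57,0],[0,0,-40]],[[-14,-58,0],[0,0,-41.5]],[[-14,-58,0],[0,0,-41.5]],[[-14,-58,0],[0,0,-41.5]]]'
python3 - <<'E'
from h import *
import cv2
s=manip.read_state();print(np.round(s["joints"],3))
cv2.imwrite("pics/w2.png",manip.camera("wrist")[:,:,::-1])
np.savez("w2.npz",*wristT(s))
E
```

```text
time: 5.85
eef_pos: [404.7, -165.9, 150.6]
tcp_rot: [0.915, -3.004, -0.002]
ft_force: [0.0, -0.0, -1.4]
finger_gap: 22.3
finger_force: 88.5
time: 6.75
eef_pos: [391.2, -223.4, 151.0]
tcp_rot: [-0.198, -3.135, -0.001]
ft_force: [0.1, 0.2, -2.5]
finger_gap: 22.5
finger_force: 88.4
[-0.668 -0.149 -0.25   1.471  0.    -0.542]
```

View pics/w2.png

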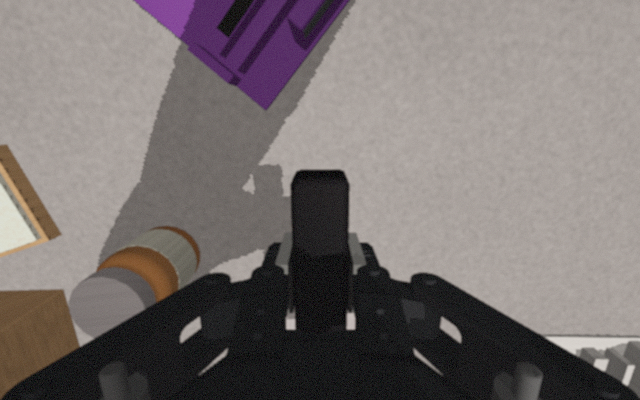

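The wrist camera looks backwards here. It shows only the handle's rear end, at (292–348,172), with the jar at lower left, well clear. I'll lower to tunnel height in front of the rack and use the fixed cameras.

```bash

python3 -m inch '[[[-5,0.5,-8],[0,0,0]],[[-12,1.5,-25],[0,0,0]],[[-20,2.5,-45],[0,0,0]],[[-20,2.5,-65],[0,0,0]],[[-20,2.5,-80],[0,0,0]],[[-20,2.5,-86],[0,0,0]],[[-20,2.5,-87],[0,0,0]],[[-20,2.5,-87],[0,0,0]],[[-20,2.5,-87],[0,0,0]]]'
python3 - <<'E'
from h import *
import cv2
t=manip.camera("top")[:,:,::-1];s=manip.camera("scene")[:,:,::-1]
cv2.imwrite("pics/t3.png",t);cv2.imwrite("pics/s3.png",s)
def crop(im,u0,v0,u1,v1,f):
    c=cv2.resize(im[v0:v1,u0:u1],None,fx=f,fy=f,interpolation=cv2.INTER_CUBIC)
    return c
a=crop(t,370,110,450,240,4.6); b=crop(s,165,130,265,230,4.2)
o=np.zeros((600,800,3),np.uint8);o[:a.shape[0],:a.shape[1]]=a;o[:b.shape[0],375:375+b.shape[1]]=b
cv2.imwrite("pics/c3.png",o)
E
```

```text
time: 7.7
eef_pos: [372.0, -221.8, 65.4]
tcp_rot: [0.199, 3.134, -0.002]
ft_force: [0.4, -0.5, -2.8]
finger_gap: 22.4
finger_force: 88.3
```

View pics/c3.png

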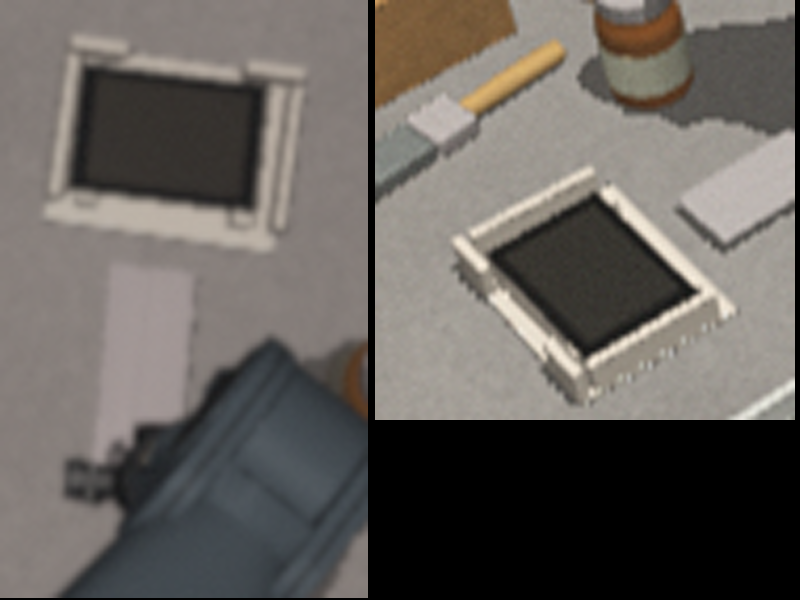

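The view shows the blade tip corners at crop (109,264) and (194,271) in the top camera, (680,205) and (724,248) in the scene camera. The plate corners are clear in both. I'll fit plate and lifter jointly in both cameras.

```bash
python3 - <<'E'
from h import *
I={n:manip.camera_info(n) for n in("top","scene")}
ct=lambda a:np.array(a)/4.6+[369.5,109.5]
cs=lambda a:(np.array(a)-[375,0])/4.2+[164.5,129.5]
pr=lambda n,P:proj(P,I[n]["intrinsics"],I[n]["world_to_cam"])
Pp=[(45,65,28),(45,-65,28),(-45,-65,28),(-45,65,28)]
ut=ct([(84,67),(268,82),(250,210),(72,188)]);us=cs([(582,358),(488,257),(597,190),(700,292)])
for w in((1,0),(0,1),(1,1)):
    r=least_squares(lambda q:np.r_[w[0]*(pr("top",world(q,Pp))-ut).ravel(),w[1]*(pr("scene",world(q,Pp))-us).ravel()],[624,-254,-.12],x_scale=[100,100,1])
    print("plate",r.x.round(3),np.degrees(r.x[2]).round(2),np.abs(r.fun).max().round(2))
q=r.x
tt=ct([(109,264),(194,271),(96,448),(184,390)]);ts=cs([(680,204),(724,246)])
def f(p):
    P=np.array([(50,30,3+p[3]),(50,-30,3+p[3]),(p[4],30,3+p[3]),(p[5],-30,3+p[3])])
    return np.r_[(pr("top",world(p,P))-tt).ravel(),(pr("scene",world(p,P[[1,0]]))-ts).ravel(),(p[3]-13)/5]
r=least_squares(f,[480,-235,-.12,13,-60,-60],x_scale=[100,100,1,100,100,100]);p=r.x
print("lifter",p.round(3),np.degrees(p[2]).round(2),np.abs(r.fun).max().round(2))
c,s=np.cos(q[2]),np.sin(q[2]);d=p[:2]-q[:2]
print("lifter in plate",c*d[0]+s*d[1],-s*d[0]+c*d[1])
S=manip.read_state();print(S["eef_pos"],"expected grip->origin",np.array(S["eef_pos"][:2])+110*np.array([np.cos(p[2]),np.sin(p[2])]))
E
```

```text
plate [ 6.23063e+02 -2.55602e+02 -1.31000e-01] -7.49 1.16
plate [ 6.20880e+02 -2.51127e+02 -1.58000e-01] -9.03 1.04
plate [ 6.21588e+02 -2.53506e+02 -1.44000e-01] -8.27 1.52
lifter [ 4.82599e+02 -2.36944e+02 -9.20000e-02  9.24100e+00 -7.70740e+01
 -3.22510e+01] -5.27 1.76
lifter in plate -139.92655999746873 -3.59698421267419
[ 372.01971346 -221.83360004   65.36854491] expected grip->origin [ 481.55501169 -231.93401785]
```

Yaw is within a degree or so and the lateral offset is about −3 mm, with 17 mm free on each side. I'll insert in stages and watch the force.

```bash

python3 -m inch '[[[0.5,3,0],[0,0,-0.7]],[[5,3.5,0],[0,0,-0.7]],[[13,2.2,0],[0,0,-0.7]],[[21,1,0],[0,0,-0.7]],[[30,-0.2,0],[0,0,-0.7]],[[39,-1.5,0],[0,0,-0.7]],[[48,-2.8,0],[0,0,-0.7]],[[56,-3.8,0],[0,0,-0.7]],[[60,-4.4,0],[0,0,-0.7]],[[60,-4.4,0],[0,0,-0.7]]]'
python3 -m inch '[[[4,-0.5,0],[0,0,0]],[[12,-1.7,0],[0,0,0]],[[21,-3,0],[0,0,0]],[[30,-4.2,0],[0,0,0]],[[40,-5.6,0],[0,0,0]],[[50,-7,0],[0,0,0]],[[60,-8.4,0],[0,0,0]],[[69,-9.7,0],[0,0,0]],[[76,-10.7,0],[0,0,0]],[[79,-11.1,0],[0,0,0]],[[79,-11.1,0],[0,0,0]],[[79,-11.1,0],[0,0,0]]]'
```

```text
time: 8.8
eef_pos: [431.9, -225.8, 64.3]
tcp_rot: [-0.218, -3.134, 0.0]
ft_force: [-0.0, 1.2, -1.3]
finger_gap: 22.4
finger_force: 88.4
time: 10.0
eef_pos: [510.0, -236.7, 64.2]
tcp_rot: [-0.219, -3.133, -0.0]
ft_force: [0.2, -0.3, -2.5]
finger_gap: 22.6
finger_force: 88.4
```

```bash

python3 -m inch '[[[0,0,2],[0,0,0]],[[0,0,5],[0,0,0]],[[0,0,8],[0,0,0]],[[0,0,11],[0,0,0]],[[0,0,14],[0,0,0]],[[0,0,17],[0,0,0]],[[0,0,20],[0,0,0]],[[0,0,23],[0,0,0]],[[0,0,25],[0,0,0]],[[0,0,26],[0,0,0]],[[0,0,26],[0,0,0]]]'
python3 -m inch '[[[0,0,2],[0,0,0]],[[0,0,5],[0,0,0]],[[0,0,9],[0,0,0]],[[0,0,14],[0,0,0]],[[0,0,19],[0,0,0]],[[0,0,23],[0,0,0]],[[0,0,26],[0,0,0]],[[0,0,28],[0,0,0]],[[0,0,28],[0,0,0]],[[0,0,28],[0,0,0]]]'
python3 - <<'E'
from h import *
import cv2
t=manip.camera("top")[:,:,::-1];s=manip.camera("scene")[:,:,::-1]
cv2.imwrite("pics/t4.png",t);cv2.imwrite("pics/s4.png",s)
a=cv2.resize(t[100:220,285:445],None,fx=2.5,fy=2.5,interpolation=cv2.INTER_CUBIC)
b=cv2.resize(s[150:310,165:325],None,fx=2.5,fy=2.5,interpolation=cv2.INTER_CUBIC)
o=np.zeros((400,800,3),np.uint8);o[:300,:400]=a;o[:,400:]=b
cv2.imwrite("pics/c4.png",o)
E
```

```text
time: 11.1
eef_pos: [510.4, -236.9, 90.5]
tcp_rot: [0.219, 3.134, -0.0]
ft_force: [-0.3, -0.1, -3.7]
finger_gap: 22.6
finger_force: 88.2
time: 12.1
eef_pos: [510.2, -236.7, 118.2]
tcp_rot: [-0.219, -3.134, -0.0]
ft_force: [-0.3, -0.4, -3.6]
finger_gap: 22.9
finger_force: 88.2
```

View pics/c4.png

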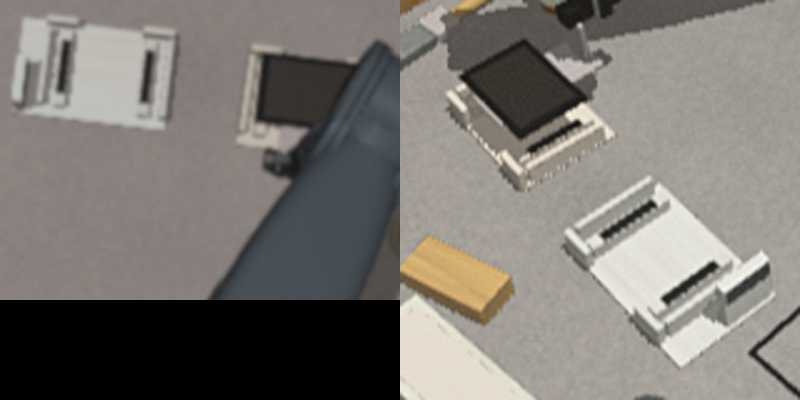

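The negative rides on the lifter, clear of the rack: scene crop corners (523,38), (595,97), (520,137), (460,75). Next I'll fit the sled in both cameras and check with an overlay.

```bash
python3 - <<'E'
from h import *
import cv2
I={n:manip.camera_info(n) for n in("top","scene")}
pr=lambda n,P:proj(P,I[n]["intrinsics"],I[n]["world_to_cam"])
ct=lambda a:np.array(a)/2.5+[284.5,99.5]
cs=lambda a:(np.array(a)-[400,0])/2.5+[164.5,149.5]
c1=lambda a:np.array(a)/3.2+[194.5,89.5]
St=[(-63,115,6),(-63,-85,6),(63,115,6)];ut=(ct([(13,109),(165,127),(24,17)])+c1([(305,176),(498,197),(317,53)]))/2
Ss=[(63,115,3),(-63,115,3)];us=cs([(683,362),(775,296)])
for w in((1,0),(.3,1),(1,1)):
    r=least_squares(lambda q:np.r_[w[0]*(pr("top",world(q,St))-ut).ravel(),w[1]*(pr("scene",world(q,Ss))-us).ravel()],[664,-4,-.13],x_scale=[100,100,1])
    print("sled",r.x.round(3),np.degrees(r.x[2]).round(2),r.fun.round(1))
q=r.x;np.save("sled.npy",q)
z=73
Pp=[(45,-65,z),(45,65,z),(-45,65,z),(-45,-65,z)];u=cs([(460,75),(520,137),(595,97),(523,38)])
x,e=fit(Pp,u,I["scene"]["intrinsics"],I["scene"]["world_to_cam"],[621,-253,-.14]);print("plate scene",x.round(3),e.round(2))
Pt=[(45,65,z),(-45,65,z)];x,e=fit(Pt,ct([(258,53),(253,127)]),I["top"]["intrinsics"],I["top"]["world_to_cam"],[621,-253,-.14]);print("plate top",x.round(3),e.round(2))
box=lambda x0,x1,y0,y1,z:[(x0,y0,z),(x1,y0,z),(x1,y1,z),(x0,y1,z)]
polys=[box(-63,63,-85,115,6),box(-60,0,98,112,70),box(55,63,42,82,32),box(55,63,-82,-42,32),box(-45,45,-65,65,24)]
out=[]
for n,(u0,v0,u1,v1) in(("top",(280,95,365,165)),("scene",(225,215,320,300))):
    im=cv2.imread(f"pics/{'t' if n=='top' else 's'}4.png")[v0:v1,u0:u1];im=cv2.resize(im,(400,int(400*(v1-v0)/(u1-u0))),interpolation=cv2.INTER_CUBIC);k=400/(u1-u0)
    for P in polys:
        p=(pr(n,world(q,P))+.5-[u0,v0])*k;cv2.polylines(im,[np.int32(p*16)],True,(0,0,255),1,cv2.LINE_AA,4)
    out.append(im)
o=np.zeros((max(i.shape[0] for i in out),800,3),np.uint8)
for i,im in enumerate(out):o[:im.shape[0],i*400:i*400+400]=im
cv2.imwrite("pics/ov.png",o)
E
```

```text
sled [ 6.66325e+02 -3.39600e+00 -1.30000e-01] -7.45 [-0.4  0.2  0.5  0.1 -0.1 -0.3 -0.   0.  -0.  -0. ]
sled [ 6.59107e+02 -6.62000e-01 -1.42000e-01] -8.15 [-0.4  0.6 -0.2  0.8 -0.2  0.5 -1.   1.3  0.6 -1.3]
sled [ 6.6371e+02 -1.8940e+00 -1.2200e-01] -6.96 [-0.8  1.3  0.2  0.7 -0.7  0.8 -1.6  2.1 -0.6 -1.2]
plate scene [ 6.19424e+02 -2.48899e+02 -1.30000e-01] [0.38 0.73 2.19 0.93]
plate top [ 6.20919e+02 -2.52484e+02 -9.50000e-02] [0.51 0.51]
```

View pics/ov.png

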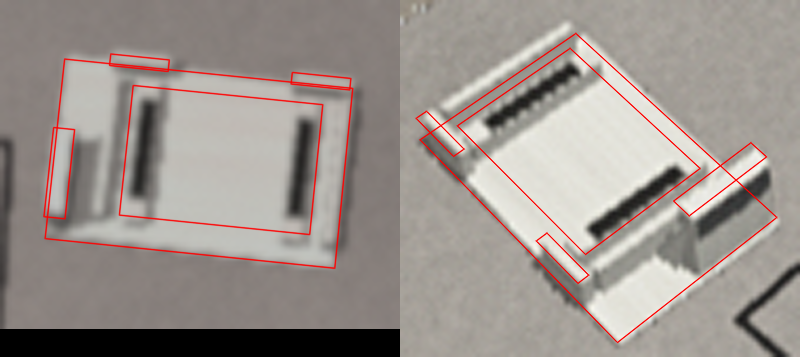

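The overlay agrees within a few mm. Both cameras give nearly the same plate-to-sled shift, about (41, 250) with no yaw difference. I'll aim 4 mm short of centre in x and carry it gently.

```bash

python3 -m inch '[[[0.3,2,0],[0,0,0]],[[1,7,0],[0,0,0]],[[2.2,15,0],[0,0,0]],[[3.8,26,0],[0,0,0]],[[5.9,40,0],[0,0,0]],[[8.3,56,0],[0,0,0]],[[10.6,72,0],[0,0,0]],[[13,88,0],[0,0,0]],[[15.4,104,0],[0,0,0]],[[17.7,120,0],[0,0,0]],[[20.1,136,0],[0,0,0]],[[22.5,152,0],[0,0,0]]]'
python3 -m inch '[[[2.4,16,0],[0,0,0]],[[4.7,32,0],[0,0,0]],[[6.9,47,0],[0,0,0]],[[8.9,60,0],[0,0,0]],[[10.5,71,0],[0,0,0]],[[11.8,80,0],[0,0,0]],[[12.9,87,0],[0,0,0]],[[13.6,92,0],[0,0,0]],[[14.1,95.5,0],[0,0,0]],[[14.4,97.5,0],[0,0,0]],[[14.5,98.5,0],[0,0,0]],[[14.5,98.5,0],[0,0,0]]]'
python3 - <<'E'
from h import *
import cv2
t=manip.camera("top")[:,:,::-1];s=manip.camera("scene")[:,:,::-1]
cv2.imwrite("pics/t5.png",t);cv2.imwrite("pics/s5.png",s)
a=cv2.resize(t[85:185,270:370],None,fx=4,fy=4,interpolation=cv2.INTER_CUBIC)
b=cv2.resize(s[195:305,220:320],None,fx=4,fy=4,interpolation=cv2.INTER_CUBIC)
o=np.zeros((440,800,3),np.uint8);o[:400,:400]=a;o[:,400:]=b
cv2.imwrite("pics/c5.png",o)
E
```

```text
time: 13.4
eef_pos: [533.0, -83.4, 118.3]
tcp_rot: [0.219, 3.134, 0.0]
ft_force: [0.5, 0.0, -4.0]
finger_gap: 22.5
finger_force: 88.2
time: 14.6
eef_pos: [547.3, 13.5, 118.3]
tcp_rot: [-0.219, -3.134, 0.0]
ft_force: [-0.5, -0.9, -1.9]
finger_gap: 22.9
finger_force: 88.2
```

View pics/c5.png

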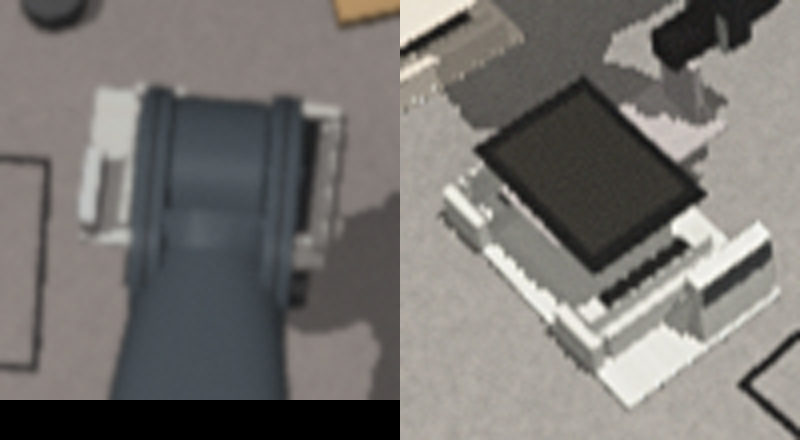

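The plate hangs level over the sled bed, with scene crop corners (474,148), (596,271), (707,191), (584,77). I'll check its offset from the sled in this same camera.

```bash
python3 - <<'E'
from h import *
i=manip.camera_info("scene");K,T=i["intrinsics"],i["world_to_cam"]
cs=lambda a:(np.array(a)-[400,0])/4+[219.5,194.5]
z=73
p,e=fit([(45,-65,z),(45,65,z),(-45,65,z),(-45,-65,z)],cs([(474,148),(596,271),(707,191),(584,77)]),K,T,[660,0,-.14]);print(p.round(3),np.degrees(p[2]),e.round(2))
q,e=fit([(63,115,0),(-63,115,0),(63,-82,32),(63,42,32),(0,112,70)],cs([(632,407),(780,293),(443,186),(553,315),(703,282)]),K,T,[660,0,-.14]);print(q.round(3),np.degrees(q[2]),e.round(2))
q2=[659.1,-.7,-.142]
for Q in(q,q2,[665,-3.5,-.132]):
    c,s=np.cos(Q[2]),np.sin(Q[2]);d=p[:2]-Q[:2];print(c*d[0]+s*d[1],-s*d[0]+c*d[1])
print(cs([(632,407),(780,293)]),proj(world([664,-3,-.132],[(63,115,0),(-63,115,0),(63,-82,32),(63,42,32),(0,112,70),(-60,112,70),(-60,98,70)]),K,T), cs([(443,186),(553,315),(703,282)]))
# top: plate rear-right corner dark vs sled
E
```

```text
[ 6.57161e+02 -1.00000e-02 -1.35000e-01] -7.753508280044573 [0.32 0.34 0.47 0.48]
[ 6.59761e+02  4.14000e-01 -1.35000e-01] -7.760173814360258 [0.34 0.9  0.57 2.26 0.85]
-2.518303469578656 -0.7716671238533878
-2.0168482596701525 0.40851560706346174
-8.229863737027298 2.427764792532906
[[277.5  296.25]
 [314.5  267.75]] [[275.30261771 296.93589796]
 [313.39751331 267.59186134]
 [227.97563516 242.01539677]
 [256.07500009 271.38058697]
 [292.30741588 265.77249779]
 [310.86170126 251.9052992 ]
 [307.17146984 248.52465629]] [[230.25 241.  ]
 [257.75 273.25]
 [295.25 265.  ]]
```

The offset from the bed centre is about (−2.5, −1) mm with no yaw error, so I'll lower.

```bash

python3 -m inch '[[[0,0,-1],[0,0,0]],[[0,0,-4],[0,0,0]],[[0,0,-8],[0,0,0]],[[0,0,-13],[0,0,0]],[[0,0,-18],[0,0,0]],[[0,0,-23],[0,0,0]],[[0,0,-27],[0,0,0]],[[0,0,-30],[0,0,0]],[[0,0,-32],[0,0,0]],[[0,0,-34],[0,0,0]],[[0,0,-36],[0,0,0]]]'
python3 -m inch '[[[0,0,-2],[0,0,0]],[[0,0,-4],[0,0,0]],[[0,0,-6],[0,0,0]],[[0,0,-8],[0,0,0]],[[0,0,-10],[0,0,0]],[[0,0,-12],[0,0,0]],[[0,0,-14],[0,0,0]],[[0,0,-16],[0,0,0]],[[0,0,-17.5],[0,0,0]],[[0,0,-18],[0,0,0]],[[0,0,-18],[0,0,0]],[[0,0,-18],[0,0,0]]]'
python3 - <<'E'
from h import *
import cv2
s=manip.camera("scene")[:,:,::-1]
cv2.imwrite("pics/s6.png",s)
cv2.imwrite("pics/c6.png",cv2.resize(s[195:305,220:340],None,fx=5,fy=5,interpolation=cv2.INTER_CUBIC))
E
```

```text
time: 15.8
eef_pos: [547.5, 13.7, 82.4]
tcp_rot: [0.219, 3.134, -0.0]
ft_force: [0.0, 0.7, -3.1]
finger_gap: 22.7
finger_force: 88.2
time: 17.0
eef_pos: [547.4, 13.7, 64.4]
tcp_rot: [0.219, 3.134, -0.0]
ft_force: [0.0, 0.3, -2.1]
finger_gap: 23.0
finger_force: 88.4
```

View pics/c6.png

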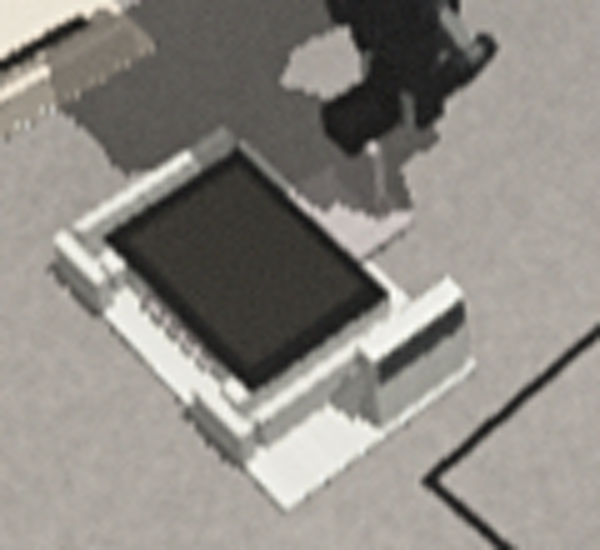

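The plate lies square in the bed between the guides (crop corners (110,237), (238,150), (388,292), (252,388)). I'll withdraw the lifter straight back.

```bash

python3 -m inch '[[[-1,0.1,0],[0,0,0]],[[-4,0.6,0],[0,0,0]],[[-9,1.3,0],[0,0,0]],[[-16,2.2,0],[0,0,0]],[[-25,3.5,0],[0,0,0]],[[-36,5,0],[0,0,0]],[[-48,6.7,0],[0,0,0]],[[-60,8.4,0],[0,0,0]],[[-72,10.1,0],[0,0,0]],[[-84,11.8,0],[0,0,0]],[[-96,13.4,0],[0,0,0]],[[-108,15.1,0],[0,0,0]]]'
python3 -m inch '[[[-14,2,0],[0,0,0]],[[-28,3.9,0],[0,0,0]],[[-42,5.9,0],[0,0,0]],[[-55,7.7,0],[0,0,0]],[[-66,8,0],[0,0,0]],[[-76,0,0],[0,0,0]],[[-83,-15,0],[0,0,0]],[[-88,-32,0],[0,0,0]],[[-90,-48,0],[0,0,0]],[[-90,-60,0],[0,0,0]],[[-90,-66,0],[0,0,0]],[[-90,-68,0],[0,0,0]]]'
python3 -m inch '[[[0,0,-3],[0,0,0]],[[0,0,-6],[0,0,0]],[[0,0,-9],[0,0,0]],[[0,0,-11],[0,0,0]],[[0,0,-12],[0,0,0]],[[0,0,-12],[0,0,0]],[[0,0,-12],[0,0,0]]]'
python3 -c "
from h import *
s=manip.read_state();print(s['ft_force'],s['wrist_torque'],s['joints'])"
```

```text
time: 18.25
eef_pos: [437.9, 29.0, 64.3]
tcp_rot: [-0.219, -3.134, -0.0]
ft_force: [0.2, 0.0, -1.7]
finger_gap: 22.2
finger_force: 88.4
time: 19.45
eef_pos: [349.0, -39.4, 64.3]
tcp_rot: [0.22, 3.134, 0.0]
ft_force: [0.0, 0.5, -1.6]
finger_gap: 22.7
finger_force: 88.5
time: 20.15
eef_pos: [349.5, -38.9, 52.9]
tcp_rot: [0.218, 3.134, 0.001]
ft_force: [-2.2, 1.4, 4.2]
finger_gap: 22.6
finger_force: 89.2
[-2.24731752  1.44893253  4.2187097 ] [0.33231882 0.55471938 0.08087754] [-3.02746983e-01 -3.94274784e-01 -6.40085993e-01  1.32474839e+00
  4.10680163e-04 -1.63765891e-01]
```

```bash

python3 -m inch '[[[0,0,0],[0,0,0]],[[0,0,0],[0,0,0]],[[0,0,0],[0,0,0]],[[0,0,0],[0,0,0]],[[0,0,0],[0,0,0]],[[0,0,0],[0,0,0]]]' 50
python3 -m inch '[[[0,0,5],[0,0,0]],[[0,0,20],[0,0,0]],[[0,0,45],[0,0,0]],[[0,0,75],[0,0,0]],[[0,0,100],[0,0,0]],[[0,0,110],[0,0,0]],[[0,0,110],[0,0,0]]]'
python3 - <<'E'
from h import *
import cv2
t=manip.camera("top")[:,:,::-1];s=manip.camera("scene")[:,:,::-1]
cv2.imwrite("pics/t7.png",t);cv2.imwrite("pics/s7.png",s)
# plate (dark) blob in scene and top near the sled
for n,im,(u0,v0,u1,v1) in(("top",t,(295,105,360,160)),("scene",s,(235,215,305,280))):
    g=cv2.cvtColor(np.ascontiguousarray(im[v0:v1,u0:u1]),cv2.COLOR_BGR2GRAY)
    _,m=cv2.threshold(g,75,255,cv2.THRESH_BINARY_INV)
    c=max(cv2.findContours(m,0,1)[0],key=cv2.contourArea);b=cv2.boxPoints(cv2.minAreaRect(c))+[u0,v0]
    ap=cv2.approxPolyDP(c,4,True)[:,0]+[u0,v0]
    print(n,cv2.contourArea(c),b.round(1).tolist(),ap.tolist())
E
```

```text
time: 20.75
eef_pos: [349.4, -39.2, 52.3]
tcp_rot: [0.219, 3.134, -0.0]
ft_force: [0.1, -0.2, 0.8]
finger_gap: 49.7
finger_force: 0.0
time: 21.45
eef_pos: [350.5, -39.6, 164.0]
tcp_rot: [0.219, 3.13, -0.001]
ft_force: [0.5, 0.5, -0.2]
finger_gap: 50.2
finger_force: 0.0
top 980.5 [[306.6, 140.7], [309.8, 114.2], [349.0, 118.9], [345.7, 145.5]] [[310, 115], [307, 140], [345, 145], [348, 119]]
scene 1330.5 [[240.0, 243.0], [263.0, 220.0], [296.5, 253.5], [273.5, 276.5]] [[266, 225], [241, 243], [271, 272], [296, 253]]
```

Lifter released and flat. Next I'll approach the sled's upright from above with a modest opening.

```bash

python3 -m inch '[[[8,4,0],[0,0,0]],[[30,15,0],[0,0,0]],[[65,32,0],[0,0,0]],[[105,52,0],[0,0,0]],[[145,71,0],[0,0,0]],[[185,91,0],[0,0,0]],[[222,109,0],[0,0,0]],[[255,125,0],[0,0,0]],[[280,137,0],[0,0,0]],[[293,144,0],[0,0,0]],[[296,145,0],[0,0,0]],[[296,145,0],[0,0,0]]]' 36
python3 - <<'E'
from h import *
import cv2
s=manip.read_state();print(np.round(s["joints"],3),s["eef_pos"],s["finger_gap"])
im=manip.camera("wrist");cv2.imwrite("pics/w8.png",im[:,:,::-1]);K,T=wristT(s)
G=lambda q:world(q,[(-60,98,70),(-60,112,70),(0,112,70),(0,98,70)])
for q in([661.5,-2,-.135],[665.5,-3.6,-.132]):print(proj(G(q),K,T).round(0).tolist())
g=cv2.cvtColor(im,cv2.COLOR_RGB2GRAY)
p=proj(G([661.5,-2,-.135]),K,T);v=int(p[:2,1].mean())+6
for vv in range(v-12,v+40,6):print(vv,g[vv,int(p[0,0])-40:int(p[0,0])+64:4].tolist() if vv<400 else "")
E
```

```text
time: 22.75
eef_pos: [644.7, 106.2, 160.2]
tcp_rot: [-0.218, -3.131, 0.001]
ft_force: [0.1, 0.9, -0.1]
finger_gap: 36.1
finger_force: 0.0
[ 0.061  0.388  0.355  1.541 -0.     0.2  ] [644.74271364 106.19472513 160.21438823] 36.08249931833557
[[310.0, 166.0], [328.0, 166.0], [328.0, 236.0], [311.0, 236.0]]
[[309.0, 170.0], [326.0, 170.0], [326.0, 241.0], [310.0, 241.0]]
159 [208, 207, 208, 209, 210, 209, 211, 210, 210, 211, 212, 212, 149, 127, 126, 175, 162, 153, 157, 154, 156, 157, 135, 35, 148, 153]
165 [208, 210, 211, 211, 211, 210, 211, 211, 178, 158, 141, 142, 111, 121, 121, 127, 163, 157, 155, 157, 155, 158, 138, 37, 156, 156]
171 [169, 171, 131, 211, 193, 153, 132, 125, 135, 142, 138, 136, 204, 213, 214, 214, 154, 156, 154, 155, 157, 159, 127, 33, 148, 158]
177 [23, 35, 72, 212, 158, 150, 206, 199, 137, 142, 145, 141, 203, 209, 212, 211, 148, 153, 156, 155, 155, 153, 139, 27, 151, 157]
183 [30, 32, 59, 212, 193, 147, 204, 205, 137, 143, 145, 143, 203, 210, 212, 215, 156, 150, 158, 155, 155, 155, 157, 30, 154, 157]
189 [31, 29, 52, 206, 182, 143, 207, 202, 134, 142, 143, 137, 200, 209, 214, 210, 157, 152, 160, 157, 161, 157, 150, 27, 146, 154]
195 [23, 29, 49, 210, 194, 146, 204, 203, 140, 142, 147, 138, 205, 209, 212, 212, 152, 158, 158, 153, 157, 158, 151, 32, 138, 151]
201 [23, 32, 34, 138, 144, 148, 143, 136, 136, 145, 142, 142, 203, 209, 212, 212, 151, 156, 152, 154, 154, 158, 154, 38, 132, 156]
207 [7, 1, 27, 137, 139, 141, 136, 137, 132, 138, 138, 133, 200, 211, 212, 209, 154, 160, 156, 158, 156, 157, 149, 26, 132, 157]
```

By pixel code, the grip top spans columns 317–333. That is about 5 px right of prediction, or 4 mm towards +y, so I'll correct for it while descending.

```bash

python3 -m inch '[[[0,4,-8],[0,0,0]],[[0.5,4,-30],[0,0,0]],[[0.5,4,-58],[0,0,0]],[[0.5,4,-82],[0,0,0]],[[0.5,4,-100],[0,0,0]],[[0.5,4,-112],[0,0,0]],[[0.5,4,-119],[0,0,0]],[[0.5,4,-120],[0,0,0]],[[0.5,4,-120],[0,0,0]]]'
python3 -m inch '[[[0,0,0],[0,0,0]],[[0,0,0],[0,0,0]],[[0,0,0],[0,0,0]],[[0,0,0],[0,0,0]],[[0,0,0],[0,0,0]],[[0,0,0],[0,0,0]],[[0,0,0],[0,0,0]]]' 4 50
```

```text
time: 23.7
eef_pos: [646.3, 109.8, 43.2]
tcp_rot: [0.219, 3.133, 0.0]
ft_force: [-0.4, 1.2, -0.6]
finger_gap: 35.9
finger_force: 0.0
time: 24.4
eef_pos: [646.9, 109.5, 44.0]
tcp_rot: [0.219, 3.131, -0.0]
ft_force: [-0.5, -1.4, 5.5]
finger_gap: 13.5
finger_force: 51.1
```

```bash

python3 -m inch '[[[-0.5,2,0],[0,0,0]],[[-1.7,7,0],[0,0,0.1]],[[-3.7,14.5,0],[0,0,0.2]],[[-6.4,25,0],[0,0,0.4]],[[-9.9,39,0],[0,0,0.6]],[[-13.8,54,0],[0,0,0.8]],[[-17.8,70,0],[0,0,1]],[[-21.7,85,0],[0,0,1.3]],[[-25.7,101,0],[0,0,1.5]],[[-29.6,116,0],[0,0,1.7]],[[-33.6,132,0],[0,0,2]],[[-37.5,147,0],[0,0,2.2]]]'
python3 -m inch '[[[-4,15.5,0],[0,0,0.2]],[[-8,31,0],[0,0,0.4]],[[-12,46,0],[0,0,0.7]],[[-16,60,0],[0,0,0.9]],[[-19,73,0],[0,0,1.1]],[[-22,84,0],[0,0,1.3]],[[-24.5,93,0],[0,0,1.4]],[[-26,100,0],[0,0,1.5]],[[-27,105,0],[0,0,1.6]],[[-27.7,108.5,0],[0,0,1.6]],[[-28,110,0],[0,0,1.6]],[[-28,110,0],[0,0,1.6]]]'
python3 - <<'E'
from h import *
import cv2
t=manip.camera("top")[:,:,::-1];s=manip.camera("scene")[:,:,::-1]
cv2.imwrite("pics/t9.png",t);cv2.imwrite("pics/s9.png",s)
g=cv2.cvtColor(np.ascontiguousarray(s),cv2.COLOR_BGR2GRAY)
u0,v0,u1,v1=270,225,430,370
_,m=cv2.threshold(g[v0:v1,u0:u1],62,255,cv2.THRESH_BINARY_INV)
for c in cv2.findContours(m,cv2.RETR_LIST,1)[0]:
    if cv2.contourArea(c)>150:print("dark",cv2.contourArea(c),(cv2.approxPolyDP(c,4,True)[:,0]+[u0,v0]).tolist())
_,m=cv2.threshold(g[v0:v1,u0:u1],180,255,cv2.THRESH_BINARY)
for c in cv2.findContours(m,cv2.RETR_LIST,1)[0]:
    if cv2.contourArea(c)>150:print("bright",cv2.contourArea(c),(cv2.approxPolyDP(c,4,True)[:,0]+[u0,v0]).tolist())
i=manip.camera_info("scene");K,T=i["intrinsics"],i["world_to_cam"]
M=[606.8,254.7,-.068]
print("mark",proj(world(M,[(85,135,0),(85,-105,0),(-85,-105,0),(-85,135,0)]),K,T).round(1).tolist())
print("sled",proj(world(M,[(63,115,0),(63,-85,0),(-63,-85,0),(-63,115,0)]),K,T).round(1).tolist())
print("plate",proj(world(M,[(45,65,28),(45,-65,28),(-45,-65,28),(-45,65,28)]),K,T).round(1).tolist())
E
```

```text
time: 25.6
eef_pos: [610.3, 255.3, 44.0]
tcp_rot: [0.161, 3.133, -0.005]
ft_force: [1.7, -6.3, 5.0]
finger_gap: 13.1
finger_force: 51.0
time: 26.8
eef_pos: [582.1, 365.1, 44.0]
tcp_rot: [0.117, 3.136, -0.004]
ft_force: [1.3, -6.7, 6.2]
finger_gap: 12.9
finger_force: 51.2
dark 1650.0 [[352, 262], [329, 283], [368, 316], [391, 292]]
dark 5683.5 [[350, 252], [386, 278], [396, 300], [404, 294], [407, 309], [422, 307], [379, 355], [306, 291]]
dark 7362.5 [[350, 250], [305, 291], [380, 356], [429, 304], [422, 290], [429, 264], [413, 268], [397, 254], [394, 266], [389, 264], [382, 274]]
dark 1082.5 [[391, 225], [401, 238], [401, 255], [409, 262], [425, 262], [429, 227]]
bright 332.5 [[396, 323], [383, 318], [369, 334], [379, 342]]
bright 196.0 [[341, 308], [368, 327], [381, 315], [365, 321], [365, 315]]
mark [[377.7, 355.6], [303.2, 290.7], [348.6, 250.1], [422.4, 306.0]]
sled [[377.0, 342.9], [315.0, 289.9], [348.7, 259.4], [410.2, 306.8]]
plate [[366.1, 318.0], [325.7, 284.3], [350.1, 261.9], [390.4, 293.0]]
```

The outline's inner corners are (350,252), (306,291), (379,355), (422,307). The plate corners and sled corner (379,342) match the centred prediction within about 2 px, or roughly 5 mm. I'll release and retreat.

```bash

python3 -m inch '[[[0,0,0],[0,0,0]],[[0,0,0],[0,0,0]],[[0,0,0],[0,0,0]],[[0,0,0],[0,0,0]],[[0,0,0],[0,0,0]]]' 36
python3 -m inch '[[[0,0,4],[0,0,0]],[[0,0,16],[0,0,0]],[[0,0,36],[0,0,0]],[[0,0,65],[0,0,0]],[[0,0,95],[0,0,0]],[[-10,-10,120],[0,0,0]],[[-40,-50,130],[0,0,0]],[[-80,-90,130],[0,0,0]],[[-120,-130,130],[0,0,0]],[[-155,-170,130],[0,0,0]],[[-175,-190,130],[0,0,0]],[[-180,-195,130],[0,0,0]]]'
python3 -m inch '[[[-20,-20,0],[0,0,0]],[[-50,-50,0],[0,0,0]],[[-80,-80,0],[0,0,0]],[[-105,-110,0],[0,0,0]],[[-120,-130,0],[0,0,0]],[[-125,-135,0],[0,0,0]],[[-125,-135,0],[0,0,0]],[[-125,-135,0],[0,0,0]]]'
python3 - <<'E'
from h import *
import cv2
I={n:manip.camera_info(n) for n in("top","scene")}
for n in I:
    im=manip.camera(n)[:,:,::-1];cv2.imwrite(f"pics/{n}F.png",im)
    g=cv2.cvtColor(np.ascontiguousarray(im),cv2.COLOR_BGR2GRAY)
    u0,v0,u1,v1=(195,110,295,190) if n=="top" else(270,225,430,370)
    for th,lab in((62,"dark"),(80,"dark80"),(170,"bright")):
        m=((g[v0:v1,u0:u1]>th)^(lab!="bright")).astype(np.uint8)
        for c in cv2.findContours(m,cv2.RETR_LIST,1)[0]:
            if cv2.contourArea(c)>250:print(n,lab,cv2.contourArea(c),(cv2.approxPolyDP(c,3,True)[:,0]+[u0,v0]).tolist())
    M=[606.8,254.7,-.068];p=lambda P:proj(world(M,P),I[n]["intrinsics"],I[n]["world_to_cam"]).round(1).tolist()
    print("mark",p([(85,135,0),(85,-105,0),(-85,-105,0),(-85,135,0)]))
    print("sled",p([(63,115,6),(63,-85,6),(-63,-85,6),(-63,115,6)]));print("plate",p([(45,65,28),(45,-65,28),(-45,-65,28),(-45,65,28)]))
E
```

```text
time: 27.4
eef_pos: [580.0, 367.0, 41.9]
tcp_rot: [-0.114, -3.139, 0.0]
ft_force: [-0.4, -0.1, 0.1]
finger_gap: 35.8
finger_force: 0.0
time: 28.6
eef_pos: [396.6, 169.3, 172.8]
tcp_rot: [-0.118, -3.138, 0.002]
ft_force: [0.5, -0.1, 0.2]
finger_gap: 36.2
finger_force: 0.0
time: 29.4
eef_pos: [276.4, 37.2, 173.0]
tcp_rot: [0.114, 3.138, 0.001]
ft_force: [0.3, 1.2, -0.4]
finger_gap: 35.9
finger_force: 0.0
top dark 961.5 [[229, 135], [227, 160], [266, 162], [267, 137]]
top dark80 1012.0 [[228, 136], [228, 161], [266, 162], [268, 137]]
mark [[207.7, 120.9], [281.3, 124.5], [278.5, 176.4], [204.3, 172.7]]
sled [[213.0, 127.5], [274.7, 130.5], [272.5, 169.1], [210.5, 166.0]]
plate [[226.8, 132.3], [267.4, 134.3], [265.9, 162.2], [225.0, 160.2]]
scene dark 1626.5 [[353, 262], [329, 283], [369, 316], [391, 292]]
scene dark80 1681.0 [[352, 262], [329, 284], [369, 316], [391, 292]]
scene dark80 420.0 [[350, 250], [305, 291], [380, 357], [425, 307], [413, 296], [399, 312], [412, 299], [422, 309], [379, 355], [307, 292], [351, 251], [406, 292]]
scene bright 370.0 [[412, 306], [396, 323], [382, 318], [369, 334], [379, 342]]
scene bright 653.0 [[414, 293], [409, 290], [401, 298], [393, 291], [367, 321], [364, 314], [361, 317], [334, 293], [330, 300], [352, 319], [357, 317], [369, 327], [368, 323], [373, 323], [398, 297], [398, 310]]
mark [[377.7, 355.6], [303.2, 290.7], [348.6, 250.1], [422.4, 306.0]]
sled [[377.2, 341.7], [315.0, 288.7], [348.7, 258.1], [410.5, 305.6]]
plate [[366.1, 318.0], [325.7, 284.3], [350.1, 261.9], [390.4, 293.0]]
```

Top view: the plate centre (247.4,148.5) against the ideal (246.3,147.3) puts it within about 4 mm, and the sled fits the outline. The robot is clear, so I'm handing in.

```bash
python3 -c "
from plant import manip
print(manip.job_done())"
```

```text
the job is handed in; nothing more can be done
None
```

I handed the job in at about 29.5 s of the 72 s allowed: the negative lies in the sled's bed, the sled stands inside the outline (plate within about 4 mm of its ideal spot), and the lifter lies on the bench out of the way; no verdict came back.

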